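# Screw a bottle cap home and back it off for the steriliser

### The job

The square glass bottle in the steel socket is going into the steriliser. Screw its ribbed cap on, clockwise, until it bottoms out, then back it off a quarter turn so that it can vent, and finish with the cap still gripped between the fingers in that position, ready for me to tape it. Leave the pot and the dropper bottle beside it, and the tape roll, where they are.

Things in the scene. Friction and masses are not known exactly. Their poses are not given: they have to be found in the camera images.
- bottle: Square clear glass bottle, 66 x 66 mm, fixed in a square steel socket (76 mm, rim 30 mm high) on a fixed steel plate 100 x 100 x 6 mm. Origin: centre of the plate's underside, z up. Shoulder narrows from 62 mm across at height 86 mm to the 34 mm neck at 104 mm; a 39 mm glass collar ends at 109 mm. A small grey index tab stands on the shoulder on the bottle's -x side.
- cap: Grey ribbed screw cap on the neck, 43 mm across (44 over ribs), 26 mm high. Origin: centre of its underside, 112 mm above the worktop when bottomed out. Starts engaged on the thread, a third to over half a turn short of the bottom; rises 5 mm per turn (0.8 mm/rad). Friction 0.06 N m: stays where left; hard stop at the bottom. White pointer rib on top from the centre to the rim along its -x.
- cap_grip (a point): point on the cap's axis 18 mm above its underside (8 mm below its top face), the height at which to put the TCP for a grasp from above; fingertips then end 1 mm below the cap's lower edge, clear of the glass.
- cap_mark (a point): outer end of the pointer rib on the cap's top, 20 mm from the axis, 28 mm above the cap's underside. It stands over the bottle's index tab (the bottle's -x) when the cap is bottomed out.
- cap_turn (a joint): angle of the cap on its thread in rad, 0 = bottomed out, growing as it is unscrewed (counterclockwise seen from above); it can turn from 0 to 5. Equals the angle of the cap's frame about z relative to the bottle's.
- small_pot: white sample pot with lid, 44 mm across, 58 mm high, loose beside the bottle; origin at the centre of its underside.
- dropper: brown dropper bottle with black top, 30 mm across, 82 mm high, loose beside the bottle on the other side; origin at the centre of its underside.
- tape: roll of tape lying flat, 100 mm across, 25 mm high, loose, to the right of the bottle; origin at the centre of its underside.

How it is judged:
On the way:
1. the cap is screwed on until it bottoms out (value of joint cap_turn below 0.06 rad), for 0.2 s.
At the end, for the whole second after the job is handed in: After having been bottomed out (within 0.06 rad of its stop for 0.2 s), the cap is backed off a quarter turn (1.57 rad within 0.25), at rest (under 0.05 rad/s) and held between the fingers: they press on it with more than 2 N and the TCP is within 35 mm of cap_grip (value of joint cap_turn between 1.32 and 1.82 rad and velocity of joint cap_turn between -0.05 and 0.05 rad/s and contact force between the fingers and cap above 2 N and distance between the grasp point and cap_grip below 0.035 m); the arm keeps its last pose, push and grip.
It fails at once if the pot is moved by more than 20 mm (distance of small_pot from where it was at the start of the episode above 0.02 m).
It fails at once if the dropper bottle is moved by more than 20 mm (distance of dropper from where it was at the start of the episode above 0.02 m).
It fails at once if the tape roll is moved by more than 20 mm (distance of tape from where it was at the start of the episode above 0.02 m).
It also fails if it takes over 59 s, if anything falls off the work surface, if the arm or the gripper's body presses on something with over 40 N, if the wrist force passes 120 N, or if a joint passes its speed limit or range.

### The arm

A 6-joint arm with a two-finger parallel gripper is mounted at the origin on a cart in front of the work surface, level with it; the furniture and walls round the work are solid. World frame = base frame: x ahead of the robot, y to its left, z up, the work surface at z = 0. Lengths are in m, angles in rad, forces in N, time in s.
With the tool pointing down it reaches from about 0.375 to 0.975 m from the base axis. Payload 3.8 kg.
Tool frame: the origin (TCP) lies between the finger pads, 19 mm behind the fingertips; this is the grasp point; z points along the fingers, y is the line along which they close (so a half turn about z gives the same grasp; the last joint's range is limited). The gripper opens to 85 mm and grips with 20 to 120 N. Pads are 22 mm wide; open, the fingers measure 114 mm over their backs; the gripper's body (76 mm by 85 mm) begins 54 mm behind the grasp point. The pads swing forward as they close: fully open they stand 13 mm farther back than shut.
Start: joints at [1.1, 0.264, 1.604, -0, 1.274, -0.037], TCP at [0.284, 0.612, 0.25] pointing down, gripper open.
Joint ranges: [-2.63, 2.63], [-0.94, 2.18], [0.31, 2.57], [-1.31, 4.45], [0, 2.66], [-2.55, 2.55]. Speed limits (rad/s): [2.57, 2.57, 3.14, 3.14, 3.14, 3.14].

### API

Orientations are given as a rotation vector (axis times angle).
In Python, from workcell import status, read_camera, workorder, masks_of gives the robot as it stands.
- The arm moves only by the tool drive_tool, never from a script. Its argument "rows" is a list of rows, each a list of 7 numbers: the turn, a rotation vector about the tool's x, y, z in degrees, then the shift along the tool's x, y, z in m, then the opening, from 0 (shut) to 1 (fully open). In form: [[ax, ay, az, tx, ty, tz, claw], ...]. A call has 1 to 8 rows; each row shifts and turns the commanded pose from where the row before left it, along the tool's axes as they then stand; what a row does not reach is not made up. A row lasts 1/12 s, in which the tool goes at most 41.7 mm and 7.16 degrees, less where a joint would pass 70% of its speed; a pose out of reach is approached as far as the arm can. A call is refused whole if a number of a shift passes 0.0417 or a number of a turn 7.16, either way. A call with a gripper value outside its range is refused whole. The fingers move at their own pace and stop on an object; "force" is the grip in N (left out, the last holds). Time passes only in rows, so rows that do not move let the fingers close. It gives the time, the measured TCP pose, the force, the opening and the grip force at its end, in the units of the state.
- status.read_state(): the state, without advancing time (a new reading comes with each control period).
- read_camera(name): name is "scene" or "top" or "wrist"; returns a dict with "color" (384x512x3 uint8, red, green, blue), "intrinsics" (3x3 intrinsics, pixels), "world_from_camera" (4x4, takes a point from camera to world coordinates); the wrist camera has in their place "mount" (4x4, takes a point from camera to tool coordinates, whose origin is the TCP and whose axes are the flange's). Camera axes: x right, y up, looking along -z (the intrinsics and any distortion apply to the point x, -y, -z); pixel columns grow to the right and rows downward; lengths in m; the calibration is good to about 2 mm. The wrist camera is an equidistant fisheye: a pixel r from the principal point sees the ray r / f radians off the axis. A picture is of the moment at which its call begins: read the wrist's pose just before it. There is no depth.
- workorder.finish_job(): hands the job in; it is judged then, once.
Trained networks look in a picture, given as the dict that the camera call returned (one of the last four; its "shot" number tells which), for a name from the list of things; names that differ only in an ending like _2 or _b are one class to them, and where a whole thing is asked for, a point or a joint stands for the part that bears it (a point fixed in the world has none). Each returns a list of dicts, best first, with "score" (0 to 1); they miss things now and then, are a little off and sometimes report something else, mostly with a low value. They report only what shows in the picture. A call takes as long as a camera call.
- masks_of(picture, name): "mask" (384x512 bool, what is visible of it) and "bbox" ([left, top, right, bottom] in pixels, round what is visible of it).
The state is a dict: "time": time; "q": joint angles; "joint_vel": joint speeds; "joint_torque": joint torques, N m; "tool_pos": TCP position; "tcp_rot": TCP orientation; "wrist_force": force on the tool from outside, world axes, zero at the start; "torque": the same for the moment, N m; "width": opening from 0.0 (shut) to 1.0 (fully open); "grip_force": force on a finger pad.
Only numpy, scipy, OpenCV 4.12 (cv2) and the standard library are available. Lean on these libraries where they do the work, as an engineer would, in place of code of your own. Each camera call takes 0.05 s, during which the arm holds its last target. There are 200 camera calls.

## Working session

There is one attempt and no reset: what is moved stays moved. The work goes in short steps, Python scripts to look and compute and a tool call to move; the robot and the scene stay as the last step left them, time stands still between calls to the robot, and variables do not carry over. Pictures are saved under pics/ and viewed, at most 10 in all, crops included, and the job is handed in when it is done.

Besides the shell and the picture viewer there is one more tool, called after ">>>" by a JSON object that holds its "method" and its "body". drive_tool: Moves the arm, as the interface text tells. Its arguments: {"type":"object","properties":{"rows":{"type":"array"},"force":{"type":"number"}},"required":["rows"]}

```bash
mkdir -p pics
cat > h.py <<'E'
import numpy as np, cv2
from workcell import status, read_camera, workorder, masks_of
from scipy.spatial.transform import Rotation as R
def ray(p,u,v):
    K=p["intrinsics"];T=np.array(p["world_from_camera"])
    d=np.array([(u-K[0][2])/K[0][0],-(v-K[1][2])/K[1][1],-1.0])
    return T[:3,3],T[:3,:3]@d
def onz(p,u,v,z):
    o,d=ray(p,u,v);return o+d*(z-o[2])/d[2]
def proj(p,X):
    T=np.array(p["world_from_camera"]);c=T[:3,:3].T@(np.array(X)-T[:3,3]);K=p["intrinsics"]
    return K[0][2]+K[0][0]*c[0]/-c[2],K[1][2]-K[1][1]*c[1]/-c[2]
E
python3 - <<'E'
from h import *
s=status.read_state();print(s)
ims=[]
for n in("top","scene"):
    p=read_camera(n);print(n,p["intrinsics"],np.round(p["world_from_camera"],3))
    cv2.imwrite(f"pics/{n}0.png",p["color"][...,::-1])
    for t in("bottle","cap","small_pot","dropper","tape"):
        for m in masks_of(p,t)[:2]:
            v,u=np.nonzero(m["mask"]);h={"cap":.14,"small_pot":.058,"dropper":.082,"tape":.025,"bottle":.1}[t]
            print(t,round(m["score"],2),m["bbox"],u.mean().round(1),v.mean().round(1),onz(p,u.mean(),v.mean(),h).round(3))
E
```

```text
{'time': 0.0, 'q': array([ 1.10013502e+00,  2.64741386e-01,  1.60538349e+00, -2.69771567e-06,
        1.27365957e+00, -3.68945146e-02]), 'joint_vel': array([-0.00091613,  0.00140786,  0.00063392, -0.00149276,  0.00129797,
       -0.00047394]), 'joint_torque': array([ 3.40249908e-04, -5.15117669e+01, -3.67307532e+01,  7.06334072e-05,
        1.28546098e-02, -1.17147188e-06]), 'tool_pos': array([0.28338717, 0.61188104, 0.24866476]), 'tcp_rot': array([-0.67591069, -3.06745767,  0.00333302]), 'wrist_force': array([ 0.49308414, -0.04163632,  0.36002681]), 'torque': array([-0.01694885,  0.02483569, -0.01865138]), 'grip_force': 0.0, 'width': 1.0056179128388054}
top [[451.88121195   0.         261.83193187]
 [  0.         451.88121195 195.25722286]
 [  0.           0.           1.        ]] [[ 0.015  0.987 -0.162  0.31 ]
 [-1.     0.017  0.009  0.207]
 [ 0.012  0.162  0.987  1.313]
 [ 0.     0.     0.     1.   ]]
bottle 0.8 [220.5, 192.6, 256.3, 232.8] 237.5 214.0 [0.457 0.261 0.1  ]
bottle 0.7 [263.7, 205.0, 279.6, 218.4] 272.0 211.5 [0.466 0.168 0.1  ]
cap 0.59 [226.2, 201.2, 247.6, 214.4]
[... 179 characters left out ...]
82]
tape 0.84 [343.3, 203.7, 380.0, 240.3] 359.4 224.4 [ 0.442 -0.086  0.025]
scene [[434.63496921   0.         252.43431598]
 [  0.         434.63496921 195.90056657]
 [  0.           0.           1.        ]] [[ 0.835  0.413 -0.364  0.155]
 [-0.55   0.624 -0.554 -0.348]
 [-0.001  0.663  0.748  0.854]
 [ 0.     0.     0.     1.   ]]
bottle 0.8 [195.7, 169.7, 247.6, 236.5] 220.9 206.5 [0.445 0.223 0.1  ]
cap 0.52 [211.0, 172.5, 227.6, 192.3] 219.4 181.7 [0.464 0.258 0.14 ]
small_pot 0.8 [200.6, 164.9, 214.5, 189.4] 206.4 176.7 [0.481 0.361 0.058]
dropper 0.52 [237.3, 223.9, 252.6, 246.0] 245.4 235.3 [0.454 0.136 0.082]
tape 0.74 [277.2, 309.8, 327.1, 358.4] 301.2 333.5 [ 0.438 -0.093  0.025]
```

```bash
python3 -c "
import cv2,numpy as np
a=cv2.imread('pics/top0.png');b=cv2.imread('pics/scene0.png')
cv2.imwrite('pics/both0.png',cv2.resize(np.hstack([a,b]),(800,300)))"
```

```text
(no output)
```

View pics/top0.png

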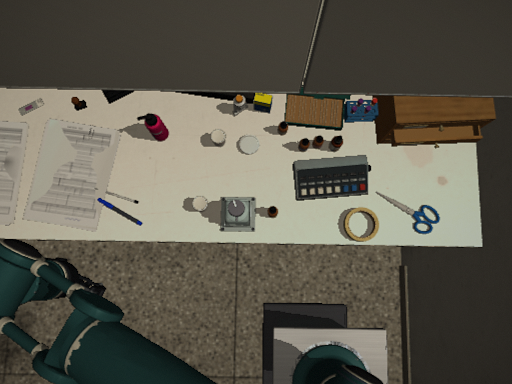

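View pics/scene0.png

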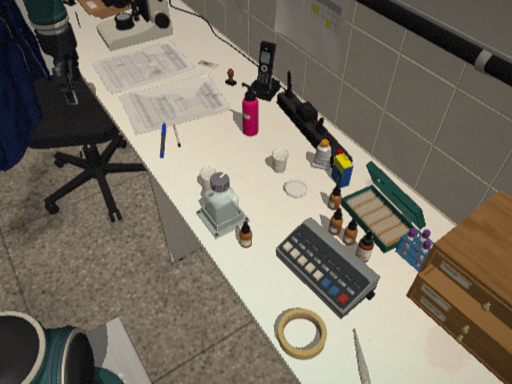

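The bottle stands at about top px (237,212), with the pot on its left (200,204), the dropper on its right (272,211) and the tape at (360,224). The pot and dropper are lower than the grasp height. I'll move over the cap.

>>> {"method": "drive_tool", "body": {"rows": [[0,0,0,-0.0314,-0.024,0,1],[0,0,0,-0.0314,-0.024,0,1],[0,0,0,-0.0314,-0.024,0,1],[0,0,0,-0.0314,-0.024,0,1],[0,0,0,-0.0314,-0.024,0,1],[0,0,0,-0.0314,-0.024,0,1],[0,0,0,-0.0314,-0.024,0,1],[0,0,0,-0.0314,-0.024,0,1]]}}

```text
time: 1.27
tool_pos: [0.4315, 0.331, 0.2503]
tcp_rot: [0.675, 3.067, 0.001]
wrist_force: [0.3, 0.4, -0.6]
width: 1.001
grip_force: 0.0
```

>>> {"method": "drive_tool", "body": {"rows": [[0,0,0,-0.0314,-0.024,0,1],[0,0,0,-0.0314,-0.024,0,1],[0,0,0,0,0,0,1],[0,0,0,0,0,0,1]]}}

```text
time: 1.6
tool_pos: [0.4687, 0.2609, 0.2503]
tcp_rot: [0.683, 3.066, 0.001]
wrist_force: [0.3, 0.1, -0.3]
width: 1.0
grip_force: 0.0
```

```bash
cat >> h.py <<'E'
def wproj(p,s,X):
    Rt=R.from_rotvec(s["tcp_rot"]).as_matrix();M=np.array(p["mount"]);K=p["intrinsics"]
    X=np.atleast_2d(X);t=(X-s["tool_pos"])@Rt; c=(t-M[:3,3])@M[:3,:3]
    d=np.stack([c[:,0],-c[:,1],-c[:,2]],1);rr=np.hypot(d[:,0],d[:,1]);th=np.arctan2(rr,d[:,2])
    return np.array([K[0][2],K[1][2]])+K[0][0]*(th/rr)[:,None]*d[:,:2]
def wray(p,s,u,v):
    Rt=R.from_rotvec(s["tcp_rot"]).as_matrix();M=np.array(p["mount"]);K=p["intrinsics"]
    a=np.array([u-K[0][2],v-K[1][2]])/K[0][0];th=np.hypot(*a);e=a/th*np.sin(th)
    c=np.array([e[0],-e[1],-np.cos(th)])
    return Rt@M[:3,3]+s["tool_pos"],Rt@M[:3,:3]@c if 0 else Rt@(M[:3,:3]@c)
def wpos(p,s):
    return s["tool_pos"]+R.from_rotvec(s["tcp_rot"]).as_matrix()@np.array(p["mount"])[:3,3]
def wonz(p,s,u,v,z):
    o=wpos(p,s);d=wray(p,s,u,v)[1];return o+d*(z-o[2])/d[2]
def rect(p,s,c,z,half=.06,n=600):
    g=np.linspace(-half,half,n);X=np.stack(np.meshgrid(c[0]-g,c[1]-g,indexing='ij')+[np.full((n,n),z)],-1).reshape(-1,3)
    m=wproj(p,s,X).reshape(n,n,2).astype(np.float32)
    return cv2.remap(p["color"][...,::-1].copy(),m[...,0],m[...,1],cv2.INTER_CUBIC)
E
python3 - <<'E'
from h import *
s=status.read_state();print(s["q"].round(3),s["tool_pos"],s["tcp_rot"])
p=read_camera("wrist");print(p["intrinsics"],np.round(p["mount"],3))
for t in("cap","bottle"):
    for m in masks_of(p,t)[:2]:
        v,u=np.nonzero(m["mask"]);print(t,m["score"],m["bbox"],wonz(p,s,u.mean(),v.mean(),.135).round(4))
im=rect(p,s,(.467,.262),.14,.08,512)
cv2.imwrite("pics/w1.png",np.hstack([cv2.resize(p["color"][...,::-1],(288,216)).repeat(1,0) if 0 else cv2.copyMakeBorder(cv2.resize(p["color"][...,::-1],(288,216)),0,296,0,0,cv2.BORDER_CONSTANT),im]))
E
```

```text
[ 4.610e-01  1.000e-03  1.900e+00  0.000e+00  1.241e+00 -6.710e-01] [0.46872251 0.26091089 0.25026409] [6.82883680e-01 3.06614406e+00 6.62626829e-04]
[[297.31863964   0.         257.85236708]
 [  0.         297.31863964 189.6695405 ]
 [  0.           0.           1.        ]] [[-0.     0.949  0.315  0.08 ]
 [ 1.     0.    -0.    -0.   ]
 [-0.     0.315 -0.949 -0.124]
 [ 0.     0.     0.     1.   ]]
cap 0.6 [238.9, 161.5, 288.8, 215.4] [0.4672 0.2664 0.135 ]
bottle 0.61 [209.9, 107.4, 312.6, 214.2] [0.4463 0.2757 0.135 ]Traceback (most recent call last):
  File "<stdin>", line 7, in <module>
  File "h.py", line 28, in rect
    g=np.linspace(-half,half,n);X=np.stack(np.meshgrid(c[0]-g,c[1]-g,indexing='ij')+[np.full((n,n),z)],-1).reshape(-1,3)
                                           ~~~~~~~~~~~~~~~~~~~~~~~~~~~~~~~~~~~~~~~~^~~~~~~~~~~~~~~~~~~
TypeError: can only concatenate tuple (not "list") to tuple
```

```bash
sed -i "s/np.meshgrid(c\[0\]-g,c\[1\]-g,indexing='ij')+/list(np.meshgrid(c[0]-g,c[1]-g,indexing='ij'))+/" h.py
python3 - <<'E'
from h import *
s=status.read_state();p=read_camera("wrist")
im=rect(p,s,(.467,.264),.138,.04,512)
im2=cv2.resize(rect(p,s,(.467,.264),.09,.06,288),(288,288))
l=np.vstack([cv2.resize(p["color"][...,::-1],(288,216)),im2,np.zeros((8,288,3),np.uint8)])
cv2.imwrite("pics/w1.png",np.hstack([l,im]))
E
```

```text
(no output)
```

View pics/w1.png

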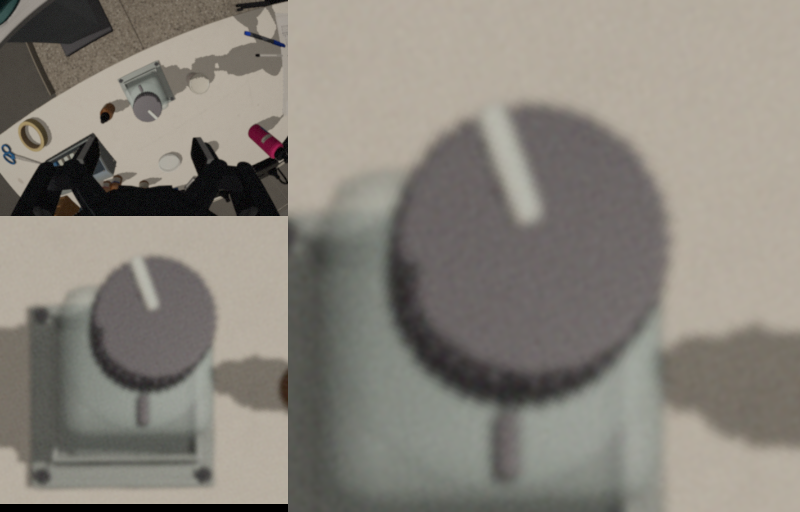

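The wrist view puts the cap centre at about (0.4687, 0.2663). The tab lies along world -x, so the bottle yaw is about 0. The pointer rib points to +x and about 18° towards +y, so cap_turn is about 3.46 rad. I'll pre-rotate the wrist counterclockwise by 70° and then descend.

>>> {"method": "drive_tool", "body": {"rows": [[0,0,-7,0.0023,0.0049,0,1],[0,0,-7,0,0,0,1],[0,0,-7,0,0,0,1],[0,0,-7,0,0,0,1],[0,0,-7,0,0,0,1],[0,0,-7,0,0,0,1],[0,0,-7,0,0,0,1],[0,0,-7,0,0,0,1]]}}

```text
time: 2.47
tool_pos: [0.4669, 0.2698, 0.2499]
tcp_rot: [0.857, -3.022, -0.0]
wrist_force: [0.2, 0.2, 0.0]
width: 1.001
grip_force: 0.0
```

>>> {"method": "drive_tool", "body": {"rows": [[0,0,-7,0,0,0,1],[0,0,-7,0,0,0,1],[0,0,0,0,0,0.025,1],[0,0,0,0,0,0.025,1],[0,0,0,0,0,0,1],[0,0,0,0,0,0,1]]}}

```text
time: 2.97
tool_pos: [0.4658, 0.2687, 0.1984]
tcp_rot: [1.207, -2.896, 0.0]
wrist_force: [-1.3, 0.0, 0.0]
width: 1.007
grip_force: 0.0
```

Run:
```python
from h import *
s=status.read_state();print(s["q"].round(3),s["tool_pos"],R.from_rotvec(s["tcp_rot"]).as_matrix().round(3))
p=read_camera("wrist")
im=rect(p,s,(.4687,.2663),.1408,.04,512)
cv2.circle(im,(256,256),int(.0215*6400),(0,0,255),1)
cv2.imwrite("pics/w2.png",im)
```

```text
[ 0.477  0.047  1.951  0.     1.148 -1.884] [0.46581836 0.26867219 0.19842824] [[-0.704 -0.71  -0.004]
 [-0.71   0.704 -0.002]
 [ 0.004  0.001 -1.   ]]
```

View pics/w2.png

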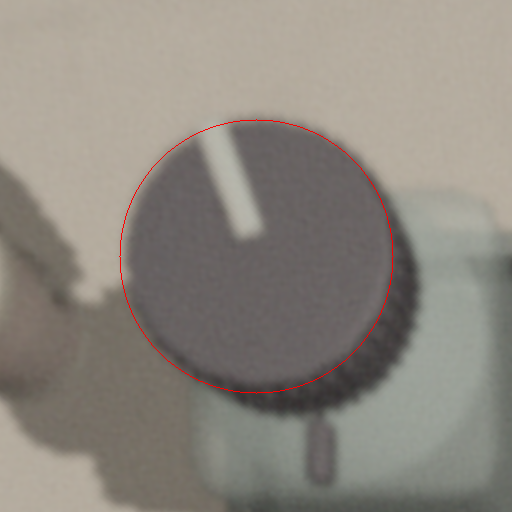

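The disc centre is at px (260,258) against the overlay's (256,256), so the estimate is good to under 1 mm. The tool has to shift 4 mm along -y. Now I descend and grip.

>>> {"method": "drive_tool", "body": {"rows": [[0,0,0,0.0002,-0.004,0.022,1],[0,0,0,0,0,0.022,1],[0,0,0,0,0,0.02,1],[0,0,0,0,0,0,1],[0,0,0,0,0,0,1]]}}

```text
time: 3.43
tool_pos: [0.4704, 0.2656, 0.1367]
tcp_rot: [1.207, -2.9, -0.0]
wrist_force: [-0.3, 0.0, 0.5]
width: 1.001
grip_force: 0.0
```

>>> {"method": "drive_tool", "body": {"rows": [[0,0,0,0,0,0,0],[0,0,0,0,0,0,0],[0,0,0,0,0,0,0],[0,0,0,0,0,0,0],[0,0,0,0,0,0,0],[0,0,0,0,0,0,0],[0,0,0,0,0,0,0]], "force": 40}}

```text
time: 4.02
tool_pos: [0.4701, 0.2673, 0.1385]
tcp_rot: [-1.204, 2.9, 0.006]
wrist_force: [-7.4, 4.7, 9.6]
width: 0.491
grip_force: 39.7
```

>>> {"method": "drive_tool", "body": {"rows": [[0,0,2,0,0.002,0,0],[0,0,4,0,0,0,0],[0,0,6,0,0,0,0],[0,0,7,0,0,0,0],[0,0,7,0,0,0,0],[0,0,6,0,0,0,0],[0,0,4,0,0,0,0],[0,0,0,0,0,0,0]]}}

```text
time: 4.68
tool_pos: [0.4704, 0.2668, 0.1381]
tcp_rot: [-0.247, 3.129, 0.001]
wrist_force: [0.0, -1.6, 5.9]
width: 0.489
grip_force: 39.8
```

```bash
cat > st.py <<'E'
from h import *
s=status.read_state();y=R.from_rotvec(s["tcp_rot"]).as_matrix()
for k in("q","tool_pos","wrist_force","torque","joint_torque"):print(k,s[k].round(4))
print("yaw y-axis",np.degrees(np.arctan2(y[1,1],y[0,1])).round(2),y.round(3)[:2,:2].tolist(),s["grip_force"],s["width"],s["time"])
E
python3 st.py
```

```text
q [ 4.7030e-01  1.0780e-01  2.0059e+00 -9.0000e-04  1.0247e+00 -1.2575e+00]
tool_pos [0.4704 0.2668 0.1381]
wrist_force [ 0.0429 -1.5622  5.9054]
torque [-0.2888  0.0598 -0.0583]
joint_torque [  1.0749 -35.8683 -30.7161   0.4412  -0.3984   0.6755]
yaw y-axis 99.03 [[-0.988, -0.157], [-0.157, 0.988]] 39.836719036102295 0.48915807986945015 4.6833
```

The cap is turning with the tool, with a torque of about 0.06 N m, which matches the thread friction. I'll continue.

>>> {"method": "drive_tool", "body": {"rows": [[0,0,4,0,0,0,0],[0,0,7,0,0,0,0],[0,0,7,0,0,0,0],[0,0,7,0,0,0,0],[0,0,7,0,0,0,0],[0,0,7,0,0,0,0],[0,0,7,0,0,0,0],[0,0,7,0,0,0,0]]}}

```text
time: 5.35
tool_pos: [0.4701, 0.2657, 0.1374]
tcp_rot: [1.178, 2.909, -0.001]
wrist_force: [0.2, -5.2, 4.0]
width: 0.491
grip_force: 39.8
```

>>> {"method": "drive_tool", "body": {"rows": [[0,0,7,0,0,0,0],[0,0,7,0,0,0,0],[0,0,7,0,0,0,0],[0,0,7,0,0,0,0],[0,0,7,0,0,0,0],[0,0,7,0,0,0,0],[0,0,4,0,0,0,0],[0,0,0,0,0,0,0]]}}

```text
time: 6.02
tool_pos: [0.4692, 0.2653, 0.1368]
tcp_rot: [2.219, 2.221, -0.002]
wrist_force: [-1.3, -5.1, 3.9]
width: 0.485
grip_force: 39.9
```

```bash
python3 st.py
```

```text
q [ 0.4698  0.1085  2.0079 -0.0027  1.026   0.4701]
tool_pos [0.4692 0.2653 0.1368]
wrist_force [-1.3153 -5.1422  3.8509]
torque [-0.9473  0.0771 -0.1053]
joint_torque [  2.4014 -37.4163 -33.1456   1.297   -1.0199   0.6268]
yaw y-axis 0.06 [[-0.001, 1.0], [1.0, 0.001]] 39.92349922657013 0.48497113291415955 6.0167
```

>>> {"method": "drive_tool", "body": {"rows": [[0,0,4,0,0,0,0],[0,0,6,0,0,0,0],[0,0,6,0,0,0,0],[0,0,6,0,0,0,0],[0,0,6,0,0,0,0],[0,0,6,0,0,0,0],[0,0,6,0,0,0,0],[0,0,6,0,0,0,0]]}}

```text
time: 6.68
tool_pos: [0.4682, 0.2655, 0.1362]
tcp_rot: [2.912, 1.175, -0.004]
wrist_force: [-2.5, -3.2, 1.2]
width: 0.489
grip_force: 40.2
```

>>> {"method": "drive_tool", "body": {"rows": [[0,0,3,0,0,0,0],[0,0,3,0,0,0,0],[0,0,3,0,0,0,0],[0,0,3,0,0,0,0],[0,0,0,0,0,0,0],[0,0,0,0,0,0,0]]}}

```text
time: 7.18
tool_pos: [0.4681, 0.2658, 0.136]
tcp_rot: [3.017, 0.873, -0.004]
wrist_force: [-3.7, -3.4, 2.8]
width: 0.488
grip_force: 40.2
```

```bash
python3 st.py
```

```text
q [ 4.7050e-01  1.0910e-01  2.0088e+00 -7.0000e-04  1.0262e+00  1.4785e+00]
tool_pos [0.4681 0.2658 0.136 ]
wrist_force [-3.6569 -3.4364  2.7824]
torque [-0.7754  0.6062 -0.1294]
joint_torque [ 8.86100e-01 -3.81194e+01 -3.48123e+01  5.71400e-01 -1.78950e+00
 -4.90000e-03]
yaw y-axis -57.73 [[0.846, 0.534], [0.534, -0.846]] 40.196582078933716 0.4883418452617793 7.1833
```

>>> {"method": "drive_tool", "body": {"rows": [[0,0,2,0,0,0,0],[0,0,2,0,0,0,0],[0,0,2,0,0,0,0],[0,0,2,0,0,0,0],[0,0,0,0,0,0,0],[0,0,0,0,0,0,0]]}}

```text
time: 7.68
tool_pos: [0.468, 0.2659, 0.1359]
tcp_rot: [3.07, 0.662, -0.004]
wrist_force: [-3.8, -2.4, 1.9]
width: 0.486
grip_force: 40.2
```

```bash
python3 st.py
python3 - <<'E'
from h import *
s=status.read_state();p=read_camera("wrist")
im=rect(p,s,(.4685,.266),.14,.05,420)
cv2.imwrite("pics/w3.png",np.hstack([im,cv2.resize(p["color"][130:320,130:390,::-1],(370,420)) if 0 else cv2.resize(p["color"][...,::-1],(380,285)).copy() if 0 else cv2.resize(p["color"][80:290,160:350,::-1],(380,420))]))
E
```

```text
q [ 4.7070e-01  1.0920e-01  2.0089e+00 -7.0000e-04  1.0261e+00  1.6172e+00]
tool_pos [0.468  0.2659 0.1359]
wrist_force [-3.7559 -2.4259  1.9439]
torque [-0.6387  0.6945  0.3915]
joint_torque [  0.0762 -38.2618 -34.8838   0.5715  -1.761    0.3818]
yaw y-axis -65.67 [[0.911, 0.412], [0.412, -0.911]] 40.23351073265076 0.4864788732016256 7.6833
```

View pics/w3.png

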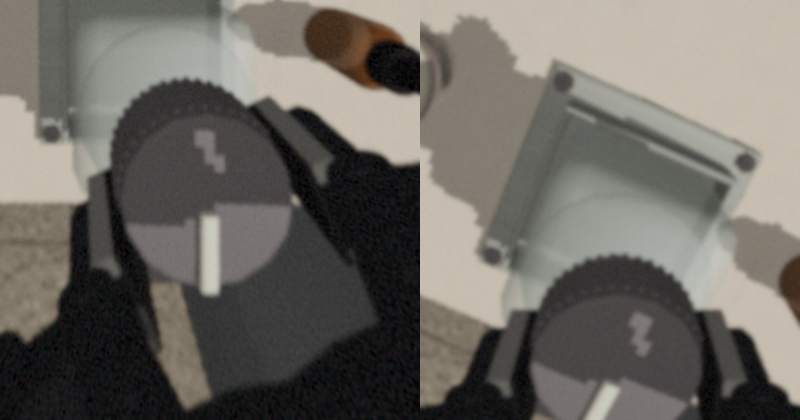

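The pointer rib runs from px (210,215) to (210,295), straight along -x, and the torque has jumped to 0.39 N m, which is the stop. I'll push a few degrees more and hold to make sure.

>>> {"method": "drive_tool", "body": {"rows": [[0,0,2,0,0,0,0],[0,0,2,0,0,0,0],[0,0,0,0,0,0,0],[0,0,0,0,0,0,0],[0,0,0,0,0,0,0],[0,0,0,0,0,0,0]]}}

```text
time: 8.23
tool_pos: [0.4685, 0.2662, 0.1359]
tcp_rot: [3.091, 0.554, -0.002]
wrist_force: [-3.9, -3.5, 1.7]
width: 0.487
grip_force: 41.0
```

```bash
python3 st.py
```

```text
q [ 4.7090e-01  1.0950e-01  2.0085e+00 -7.0000e-04  1.0250e+00  1.6875e+00]
tool_pos [0.4685 0.2662 0.1359]
wrist_force [-3.8872 -3.4819  1.6542]
torque [-0.6655  0.5652  1.2417]
joint_torque [ -0.7949 -38.3356 -34.9331   1.0197  -1.7339   1.2379]
yaw y-axis -69.68 [[0.938, 0.347], [0.347, -0.938]] 41.01615071296692 0.4871572080797166 8.2333
```

The torque is 1.24 N m against the hard stop, so the cap has bottomed out. From the torque slope, the stop lies at a tool yaw of about -64°, with about 6° of windup. I'll back off 96°.

>>> {"method": "drive_tool", "body": {"rows": [[0,0,-3,0,0,0,0],[0,0,-5,0,0,0,0],[0,0,-7,0,0,0,0],[0,0,-7,0,0,0,0],[0,0,-7,0,0,0,0],[0,0,-7,0,0,0,0],[0,0,-7,0,0,0,0],[0,0,-7,0,0,0,0]]}}

```text
time: 8.9
tool_pos: [0.469, 0.2659, 0.1365]
tcp_rot: [2.566, 1.812, -0.002]
wrist_force: [-4.0, -5.7, 5.9]
width: 0.488
grip_force: 41.3
```

>>> {"method": "drive_tool", "body": {"rows": [[0,0,-7,0,0,0,0],[0,0,-7,0,0,0,0],[0,0,-7,0,0,0,0],[0,0,-7,0,0,0,0],[0,0,-7,0,0,0,0],[0,0,-6,0,0,0,0],[0,0,-3,0,0,0,0],[0,0,-2,0,0,0,0]]}}

```text
time: 9.57
tool_pos: [0.4695, 0.2659, 0.1371]
tcp_rot: [1.659, 2.667, -0.0]
wrist_force: [-3.7, -6.5, 7.0]
width: 0.492
grip_force: 41.4
```

>>> {"method": "drive_tool", "body": {"rows": [[0,0,0,0,0,0,0],[0,0,0,0,0,0,0],[0,0,0,0,0,0,0],[0,0,0,0,0,0,0]]}}

```text
time: 9.9
tool_pos: [0.4695, 0.2659, 0.1371]
tcp_rot: [1.662, 2.665, -0.0]
wrist_force: [-3.9, -6.7, 6.4]
width: 0.485
grip_force: 41.6
```

```bash
python3 st.py
python3 - <<'E'
from h import *
s=status.read_state();p=read_camera("wrist")
cv2.imwrite("pics/w4.png",rect(p,s,(.4685,.266),.14,.05,420))
E
```

```text
q [ 4.6970e-01  1.0860e-01  2.0072e+00 -9.0000e-04  1.0257e+00  1.4500e-02]
tool_pos [0.4695 0.2659 0.1371]
wrist_force [-3.9204 -6.6833  6.4288]
torque [-1.0275  0.5644  0.0734]
joint_torque [  1.9516 -35.8845 -33.2808   1.1553  -2.0688   0.0584]
yaw y-axis 26.11 [[-0.44, 0.898], [0.898, 0.44]] 41.55132472515106 0.48507822492291375 9.9
```

View pics/w4.png

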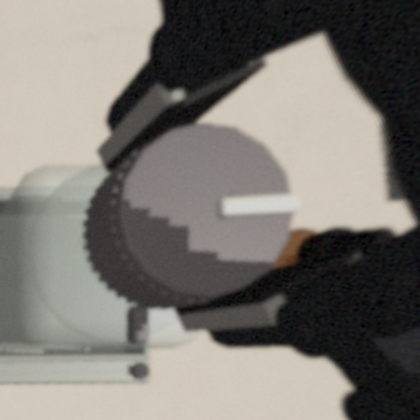

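The pointer now runs from px (222,207) to (300,203), along -y. That is about 91–93° counterclockwise from the tab, and the cap is gripped with 41 N and at rest. I'm handing in.

```bash
python3 -c "
from h import *
print(workorder.finish_job())"
```

```text
the job is handed in; nothing more can be done
None
```

The cap was screwed down to its hard stop, backed off about a quarter turn (91–93° by the wrist camera), and is still gripped at about 41 N; the job is handed in, but no verdict came back.

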